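# Set the tumbler's selector under its lift-up cover

## Robot

A 7-joint arm with a two-finger parallel gripper is mounted at the origin on the work surface. World frame = base frame: x ahead of the robot, y to its left, z up, the work surface at z = 0. Lengths are in m, angles in rad, forces in N, time in s.
With the tool pointing down it reaches from about 0.425 to 0.975 m from the base axis. Payload 16.7 kg.
Tool frame: the origin (TCP) lies at the very end of the fingers, on their centre line; the grasp point (between the pads) lies 19 mm behind it; z points along the fingers, y is the line along which they close (so a half turn about z gives the same grasp; the last joint's range is limited). The gripper opens to 85 mm and grips with 20 to 120 N. Pads are 22 mm wide; open, the fingers measure 114 mm over their backs; the gripper's body (76 mm by 85 mm) begins 54 mm behind the grasp point. The pads swing forward as they close: fully open they stand 13 mm farther back than shut.
Start: joints at [0.995, 0.426, 0.074, 1.606, -0.034, 1.111, -0.067], TCP at [0.279, -0.614, 0.231] pointing down, gripper open.
Joint ranges: [-2.85, 2.85], [-0.5, 2.14], [-1.23, 1.37], [0.21, 2.46], [-1.02, 4.16], [0.16, 2.05], [-2.73, 2.73]. Speed limits (rad/s): [1.89, 1.89, 2.39, 2.39, 3.01, 3.01, 3.01].

## Interface

Orientations are given as a unit quaternion [w, x, y, z].
In Python, from bench import goto, move_straight, move_joints, gripper_to, dwell, ik, capture, PlanningError, sign_off, get_clock, get_qpos, get_joint_velocities, get_joint_torque, get_tool_pos, get_eef_rot, get_ft_force, get_moment, get_gripper_width, get_finger_force gives the robot as it stands. Calls block until the motion is done:
- goto(position, orientation): joint-space move of the TCP to a pose.
- move_straight(position, rot=None, feed=0.15, f_stop=None): straight line of the TCP; rot=None keeps the orientation; feed is the mean speed in m/s. With f_stop (N) it stops when the force on the tool has changed by that much, and returns True; else False.
- move_joints(angles): joint-space move.
- gripper_to(opening, force=None): opening from 0.0 (shut) to 1.0 (fully open); force is the grip in N (None keeps the last); returns when the fingers have stopped.
- dwell(seconds).
- ik(position, orientation): joint angles nearest the present ones, or None.
- capture(name): name is "side" or "top" or "wrist"; returns a dict with "img" (480x640x3 uint8, red, green, blue), "range_z" (480x640 float32, m along the optical axis (not along the pixel's ray), 0 where there is no reading), "camera_matrix" (3x3 intrinsics, pixels), "position" and "attitude" of the camera in the world; the wrist camera has in their place "hand_eye" (4x4, takes a point from camera to tool coordinates, whose origin is the TCP and whose axes are the flange's). Camera axes: x right, y up, looking along -z (the intrinsics and any distortion apply to the point x, -y, -z); pixel columns grow to the right and rows downward; lengths in m; the calibration is good to about 2 mm. The wrist camera is an equidistant fisheye: a pixel r from the principal point sees the ray r / f radians off the axis. A picture is of the moment at which its call begins: read the wrist's pose just before it.
A pose or a line that the arm cannot do raises PlanningError and nothing moves.
- sign_off(): hands the job in; it is judged then, once.
Readings, each from a call of its own:
- get_clock(): time.
- get_qpos(): joint angles.
- get_joint_velocities(): joint speeds.
- get_joint_torque(): joint torques, N m.
- get_tool_pos(): TCP position.
- get_eef_rot(): TCP orientation.
- get_ft_force(): force on the tool from outside, world axes, zero at the start.
- get_moment(): the same for the moment, N m.
- get_gripper_width(): opening from 0.0 (shut) to 1.0 (fully open).
- get_finger_force(): force on a finger pad.
Only numpy, scipy, OpenCV 4.12 (cv2) and the standard library are available. Lean on these libraries where they do the work, as an engineer would, in place of code of your own. Each camera call takes 0.05 s, during which the arm holds its last target. There are 200 camera calls.

## Task

On the parts tumbler's control desk, raise the lift-up cover by its bar all the way to the stop, then let it gently down a little onto its stay so that it stays up by itself with your hand off it. Turn the selector underneath to the long mark; then raise the cover to the stop once more to free the stay, and lower it gently until it is fully shut, never letting it drop. Let go, and leave everything else on the counter where it stands.

Things in the scene. Friction and masses are not known exactly. Their poses are not given: they have to be found in the camera images.
- desk: Grey control desk, 230 mm deep (x), 294 wide (y), fixed; place and yaw vary. Origin on the counter straight below the middle of the cover's hinge line. Desk x points to the back, y to its left, z up. Its front slopes down from the hinge towards -x, 30 degrees below level. The space before and above the selector panel is open once the cover is up. Deck behind the hinge: 155 mm high.
- panel_mid (a point): Point where the selector's axis meets the panel. The flat aluminium panel has the slope of the shut cover and lies 55 mm under it, between two 12 mm cheeks (inner faces at desk y = +-135 mm), with an open front. This point's axes are the desk's.
- cover_hinge (a point): Middle of the cover's hinge line, which runs along desk y, 162 mm above the counter, at desk x = 0. The steel cover is 294 mm wide; its plate reaches from 3 to 135 mm from the hinge and weighs 0.4 to 0.7 kg. It falls shut by its weight when nothing holds it.
- cover (a joint): Angle t of the cover, rad: 0 = shut, growing as its front edge rises. The bar lies at desk x = -180 cos(t - 0.524), z = 162 + 180 sin(t - 0.524) mm. It rises freely to a firm stop somewhere from 1.64 to 1.84.
- stay_pin_mid (a point): Brass pin of the stay, outside the +y cheek; not to be handled. Press the cover up to its stop (8 N or more at the bar), let it down: it rests on the stay 0.16 to 0.23 rad below the stop and stays. Press it up to the stop again (now about 0.03 rad further up): it is freed and lowers to 0. Turned back short of the stop it neither locks nor frees. The stop's angle differs from start to start.
- cover_bar (a point): Centre of the cover's grip bar: round, black, 14 mm thick, 100 long, along desk y, 180 mm from the hinge, 38 mm clear of the cover's front edge, between two flat arms at y = +-56 mm. It spins freely on its own axis, so a hand pinching it need not turn with the cover. 72 mm above the counter when shut, up to 340 at the stop. Axes: the cover's, equal to the desk's when shut.
- selector_grip (a point): Middle of the grip of the black selector knob, on its axis, 32 mm above the panel: a bar 42 mm long, 14 wide, from the 54 mm disc (11 mm high) up to 43 mm above the panel. z axis: turning axis, square to the panel, 30 degrees from vertical, leaning to desk -x. x axis: along the bar to the end with the white stripe, the pointer. Pinch it across y.
- selector (a joint): Selector angle, rad, growing clockwise looking down on the knob. Clicks at 0, 0.4, 0.8, 1.2, 1.6, each with a black mark on the panel: a dot, or at 1.2 only a long bar, the long mark. The pointer stands 0.6 rad left (+y) of straight up the slope at 0, 0.6 right of it at 1.2. Starts near 0 or 0.4; about 0.06 N m turns it.
- bin_left: Red open parts bin of steel pieces, 200 x 110 x 85 mm, 0.9 kg, on the left; origin under its centre. Leave alone.
- bin_right: Red open parts bin of steel pieces, 200 x 110 x 85 mm, 0.9 kg, on the right; origin under its centre. Leave alone.
- shoe: Dark steel baluster shoe, 34 x 34 x 36 mm, near the desk's left side; origin under its centre. Leave alone.
- finial: Dark steel spear finial, 32 mm wide, 64 mm high, standing near the desk's right side; origin under its centre. Leave alone.
- collar: Dark steel collar, 40 mm wide, 20 mm high, lying near the desk's front left corner; origin under its centre. Leave alone.
- carton: Cardboard carton, 90 x 70 x 60 mm, front right; origin under its centre. Leave alone.
- wrench: Steel wrench, 160 mm long, lying front left. Leave alone.

How it is judged:
On the way, in this order (a step that is already met when the one before it is completed fails the run):
1. the cover stands up on its locked stay, with the hand off it (value of joint cover above 1.3 rad and velocity of joint cover between -0.1 and 0.1 rad/s and contact force between the fingers and anything else below 0.3 N and distance between the grasp point and cover_bar above 0.05 m), for 0.3 s.
2. the selector points to the long mark, the cover still up (value of joint cover above 1.3 rad and value of joint selector between 1.08 and 1.32 rad), for 0.2 s.
At the end, for the whole second after the job is handed in: The cover is shut (within 0.03 rad) and the selector is clicked in at the long mark (1.2, within 0.12 rad), nothing is held, and nothing else on the counter has been shifted by more than 60 mm (value of joint cover below 0.03 rad and value of joint selector between 1.08 and 1.32 rad); the robot touches nothing.
It fails at once if the cover is let drop (falling faster than 2.5 rad/s) (velocity of joint cover below -2.5 rad/s).
It fails at once if something else on the counter is shifted by more than 60 mm (distance of any of bin_left, bin_right, shoe, finial, collar, carton, wrench from where it was at the start of the episode above 0.06 m).
It also fails if it takes over 72 s, if anything falls off the work surface, if the arm or the gripper's body presses on something with over 40 N, if the wrist force passes 120 N, or if a joint passes its speed limit or range.

## Working session

There is one attempt and no reset: what is moved stays moved. The work goes in short steps, each a Python script; the robot and the scene stay as the last script left them, time stands still between calls to the robot, and variables do not carry over. Pictures are saved under pics/ and viewed, at most 10 in all, crops included, and the job is handed in when it is done.

```bash
ls; mkdir -p pics; python3 - <<'E'
from bench import *
import cv2,numpy as np,pickle
d={}
for n in("side","top"):
    c=capture(n);d[n]=c
    cv2.imwrite(f"pics/{n}0.png",c["img"][:,:,::-1]);print(n,c["camera_matrix"],c["position"],c["attitude"],[k for k in c])
pickle.dump(d,open("c0.pkl","wb"))
print(get_clock(),get_tool_pos(),get_eef_rot(),get_ft_force())
E
```

```text
pics
side [[576.54735951   0.         310.45256742]
 [  0.         576.54735951 236.50084764]
 [  0.           0.           1.        ]] [-0.30305718  0.92512228  1.12439498] [-0.31120899 -0.15353912  0.40140849  0.8476119 ] ['img', 'range_z', 'camera_matrix', 'position', 'attitude']
top [[494.14281312   0.         315.63885042]
 [  0.         494.14281312 245.55466699]
 [  0.           0.           1.        ]] [3.12279103e-01 3.75658423e-04 1.20490960e+00] [-0.70167388 -0.06479206  0.05778767  0.70718904] ['img', 'range_z', 'camera_matrix', 'position', 'attitude']
0.1 [ 0.27924063 -0.61414598  0.23069635] [-5.40647313e-04  9.77321873e-01  2.11758450e-01 -1.53189287e-04] [ 0.20015923 -1.13560983 -0.05643344]
```

View pics/side0.png

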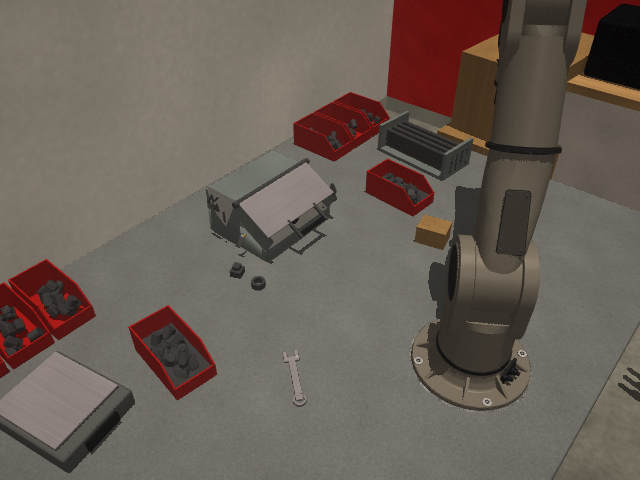

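View pics/top0.png

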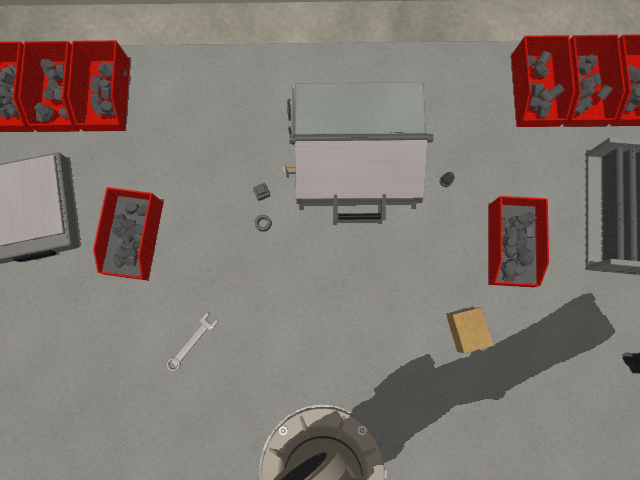

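Side: the desk with its shut cover is at about (270,205), with the bar near (308,237). Top: the plate spans columns 297–425 and rows 138–200, and the bar runs from (335,216) to (384,216). The collar, shoe and finial sit just beside the desk.

```bash
cat > h.py <<'E'
import numpy as np,cv2
from scipy.spatial.transform import Rotation as R
def rot(q): return R.from_quat([q[1],q[2],q[3],q[0]])
def quat(M): q=R.from_matrix(M).as_quat(); return [q[3],q[0],q[1],q[2]]
def cloud(c):
    K=c["camera_matrix"];z=c["range_z"].astype(float);v,u=np.mgrid[:480,:640]
    P=np.stack([(u-K[0,2])/K[0,0]*z,-(v-K[1,2])/K[1,1]*z,-z],-1)
    return rot(c["attitude"]).apply(P.reshape(-1,3)).reshape(480,640,3)+c["position"]
E
python3 - <<'E'
import pickle;from h import *
d=pickle.load(open("c0.pkl","rb"));o={}
for n,(r0,r1,c0,c1) in dict(top=(75,225,280,440),side=(145,265,200,345)).items():
    c=d[n];P=cloud(c);I=c["img"].astype(int);m=np.zeros((480,640),bool);m[r0:r1,c0:c1]=1
    ok=m&(c["range_z"]>0)
    plate=ok&(I[...,0]>I[...,1]+4)&(I.min(-1)>120)&(P[...,2]>.06)
    plate=cv2.erode(plate.astype(np.uint8),np.ones((3,3)))>0
    X=P[plate];X0=X.mean(0);w=np.linalg.svd(X-X0,full_matrices=0)[2][2];w*=np.sign(w[2])
    print(n,"plate",len(X),X0,"normal",w,"tilt",np.degrees(np.arccos(w[2])),"yaw",np.degrees(np.arctan2(-w[1],-w[0])),X.min(0),X.max(0))
    rc=cv2.minAreaRect(X[:,:2].astype(np.float32)); print(" rect",rc)
    deck=ok&(abs(P[...,2]-.155)<.006)&(I.max(-1)>100)&(I[...,1]>=I[...,0])
    print(" deck",deck.sum(),np.median(P[deck],0),cv2.minAreaRect(P[deck][:,:2].astype(np.float32)))
    bar=ok&(I.max(-1)<60)&(abs(P[...,2]-.075)<.02)
    b=P[bar];print(" bar",len(b),np.median(b,0),b.min(0) if len(b) else 0,b.max(0) if len(b) else 0)
    o[n]=bar
c=d["top"];I=c["img"].astype(int);P=cloud(c)
for v in range(196,226,2):print(v,I[v,360],P[v,360].round(3))
E
```

```text
top plate 6741 [ 0.67515641 -0.09062034  0.13427617] normal [-4.99369822e-01  2.58785960e-04  8.66388893e-01] tilt 29.958320971619386 yaw -0.02969210653436009 [ 0.61854625 -0.23565302  0.09651252] [0.73094209 0.05312234 0.16920606]
 rect ((0.6742357611656189, -0.09128642082214355), (0.288970023393631, 0.11217246949672699), 89.70755767822266)
 deck 6602 [ 0.81209697 -0.0912659   0.15465801] ((0.8135247230529785, -0.09145687520503998), (0.2931548058986664, 0.12711185216903687), 89.95398712158203)
 bar 204 [ 0.57914666 -0.0957405   0.07713409] [ 0.57347386 -0.14172371  0.07024411] [0.78161273 0.06995835 0.0948968 ]
side plate 2805 [ 0.67138812 -0.08318417  0.13318375] normal [-0.49751423 -0.00125655  0.8674549 ] tilt 29.835783706936457 yaw 0.1447086864786402 [ 0.61368687 -0.23585042  0.09777889] [0.72887915 0.05097309 0.16800953]
 rect ((0.6712691783905029, -0.09236972033977509), (0.1149250864982605, 0.2870660722255707), 0.42121079564094543)
 deck 1784 [ 0.81273121 -0.08945856  0.15435401] ((0.8158712387084961, -0.09538845717906952), (0.12279874086380005, 0.2923429310321808), 0.2476031631231308)
 bar 674 [0.64001018 0.05191048 0.07678439] [ 0.56612371 -0.31747453  0.05511777] [0.87104827 0.07155347 0.09498249]
196 [159 150 148] [ 0.62  -0.092  0.103]
198 [99 99 92] [ 0.634 -0.098  0.038]
200 [74 74 73] [ 0.635 -0.099  0.015]
202 [77 77 75] [ 0.633 -0.1    0.003]
204 [79 79 75] [ 0.629 -0.101 -0.001]
206 [139 137 132] [ 0.624 -0.1   -0.001]
208 [139 138 131] [ 0.618 -0.1    0.001]
210 [141 140 134] [ 0.612 -0.1    0.003]
212 [137 136 132] [ 0.609 -0.1   -0.004]
214 [34 34 34] [ 0.584 -0.093  0.08 ]
216 [53 54 55] [ 0.578 -0.093  0.083]
218 [23 22 26] [ 0.576 -0.094  0.072]
220 [73 74 71] [ 0.589 -0.1   -0.008]
222 [79 79 76] [ 0.583 -0.1   -0.001]
224 [139 137 131] [ 0.578 -0.1   -0.004]
```

```bash
cat >> h.py <<'E'
H=np.array([.734,-.0913,.162]); r=.18
def tool(tilt,s=1):  # z along (cos,0,-sin), y in xz plane
    z=np.array([np.sin(tilt),0,-np.cos(tilt)]);y=s*np.array([np.cos(tilt),0,np.sin(tilt)])
    return np.stack([np.cross(y,z),y,z],1)
def bar(t): a=t-.524; return H+r*np.array([-np.cos(a),0,np.sin(a)])
def tcp(t,M,off=0): return bar(t)+M[:,2]*(.019+off)
E
python3 - <<'E'
from bench import *;from h import *
np.set_printoptions(precision=2,suppress=True,linewidth=150)
for s in(1,-1):
  for tl in(30,45,55,65):
    M=tool(np.radians(tl),s)
    print(s,tl)
    for t,o in((0,-.1),(0,0),(.9,0),(1.84,0),(1.7,-.09)):
        print("  ",t,o,ik(tcp(t,M,o),quat(M)))
  for tl in (30,45):
    M=tool(np.radians(tl),s)
    p=H+np.array([-.866,0,-.5])*.075-.02*np.array([-.5,0,.866])
    for a in(-.6,.6):
        n=np.array([-.5,0,.866]);M2=R.from_rotvec(-n*a).as_matrix()@M@np.array([[0,-1,0],[1,0,0],[0,0,1.]])
        print(" sel",tl,a,ik(p,quat(M2)))
E
```

```text
1 30
   0 -0.1 [ 0.84  0.23 -0.83  2.32  0.76  0.19 -0.64]
   0 0 [ 0.92  0.61 -1.02  2.26  1.69  0.44 -1.44]
   0.9 0 [ 0.54  0.11 -0.5   2.2   0.07  0.32 -0.01]
   1.84 0 [ 0.54  0.2  -0.56  1.84  0.17  0.61 -0.1 ]
   1.7 -0.09 [ 0.56  0.02 -0.5   1.87 -0.03  0.73  0.08]
1 45
   0 -0.1 None
   0 0 [ 0.96  0.7  -1.02  2.41  2.5   0.63 -2.13]
   0.9 0 [-0.79  0.05  0.92  2.43  4.    0.16  2.35]
   1.84 0 [ 0.54  0.13 -0.52  2.03  0.13  0.21 -0.06]
   1.7 -0.09 [ 0.5  -0.1  -0.39  2.12 -0.31  0.34  0.35]
1 55
   0 -0.1 None
   0 0 None
   0.9 0 None
   1.84 0 None
   1.7 -0.09 [-1.05 -0.44  0.89  2.33  1.37  0.36 -1.18]
1 65
   0 -0.1 None
   0 0 None
   0.9 0 None
   1.84 0 [-0.7   0.15  0.85  2.31  3.57  0.45  2.71]
   1.7 -0.09 [ 0.84 -0.09 -0.68  2.39  3.63  0.36  2.69]
 sel 30 -0.6 [-0.15  0.41  0.25  2.11 -0.85  0.17 -0.11]
 sel 30 0.6 [-0.15  0.41  0.25  2.11 -0.85  0.17 -1.31]
 sel 45 -0.6 [ 0.58  0.47 -0.49  2.18  3.57  0.18  1.98]
 sel 45 0.6 [ 0.51  0.49 -0.66  2.22  2.11  0.49  2.1 ]
-1 30
   0 -0.1 [ 1.    0.27 -1.01  2.31  0.94  0.24  2.34]
   0 0 [ 0.77  0.52 -0.83  2.2
[... 223 characters left out ...]
7  -1.02  2.41  2.5   0.63  1.01]
   0.9 0 [-0.79  0.05  0.92  2.43  4.    0.16 -0.79]
   1.84 0 [-0.92  0.15  1.09  2.1  -0.86  0.28 -2.27]
   1.7 -0.09 [ 0.74 -0.09 -0.61  2.11 -0.39  0.35 -2.72]
-1 55
   0 -0.1 None
   0 0 None
   0.9 0 None
   1.84 0 None
   1.7 -0.09 [-1.05 -0.44  0.89  2.33  1.37  0.36  1.97]
-1 65
   0 -0.1 None
   0 0 None
   0.9 0 None
   1.84 0 [ 0.98  0.24 -1.    2.23  2.91  0.37  0.41]
   1.7 -0.09 [-0.64 -0.22  0.66  2.46  2.97  0.28  0.3 ]
 sel 30 -0.6 [ 0.75  0.54 -0.86  2.05  1.2   0.39  1.18]
 sel 30 0.6 [ 0.54  0.46 -0.59  2.07  0.98  0.26  0.13]
 sel 45 -0.6 [ 0.98  0.65 -1.    2.16  2.18  0.24  0.38]
 sel 45 0.6 [ 0.79  0.63 -1.02  2.2   2.    0.68 -0.8 ]
```

```bash
python3 - <<'E'
from bench import *;from h import *
np.set_printoptions(precision=2,suppress=True,linewidth=150)
for s in(1,-1):
  for tl in(10,18):
    M=tool(np.radians(tl),s)
    for t,o in((0,-.1),(0,0),(.9,0),(1.84,0),(1.7,-.1)):
        print(s,tl,t,o,ik(tcp(t,M,o),quat(M)))
M=tool(np.radians(15),1)
gripper_to(.47,30)
goto(tcp(0,M,-.09),quat(M))
print(get_clock(),get_qpos(),get_tool_pos(),get_ft_force(),get_gripper_width())
c=capture("wrist");cv2.imwrite("pics/w1.png",c["img"][:,:,::-1]);print(c["camera_matrix"],c["hand_eye"])
E
```

```text
1 10 0 -0.1 [ 0.46  0.3  -0.47  2.02  0.21  0.68 -0.13]
1 10 0 0 [ 0.39  0.47 -0.42  2.05  0.37  0.51 -0.28]
1 10 0.9 0 [ 0.47  0.24 -0.48  1.96  0.15  0.8  -0.08]
1 10 1.84 0 [ 0.4   0.35 -0.46  1.57  0.18  1.09 -0.1 ]
1 10 1.7 -0.1 [ 0.41  0.23 -0.45  1.52  0.11  1.24 -0.04]
1 18 0 -0.1 [ 0.47  0.23 -0.46  2.15  0.2   0.47 -0.12]
1 18 0 0 [ 0.31  0.42 -0.3   2.15  0.38  0.29 -0.29]
1 18 0.9 0 [ 0.5   0.18 -0.49  2.05  0.13  0.62 -0.06]
1 18 1.84 0 [ 0.47  0.29 -0.53  1.68  0.19  0.91 -0.11]
1 18 1.7 -0.1 [ 0.49  0.13 -0.49  1.66  0.07  1.05 -0.01]
-1 10 0 -0.1 [-0.86  0.56  1.22  2.09 -0.82  0.83 -2.32]
-1 10 0 0 [-0.58  0.59  0.82  2.11 -0.87  0.59 -2.3 ]
-1 10 0.9 0 [-0.91  0.43  1.23  2.03 -0.6   0.88 -2.51]
-1 10 1.84 0 [-0.76  0.57  1.22  1.64 -0.64  1.18 -2.57]
-1 10 1.7 -0.1 [-0.85  0.37  1.23  1.59 -0.43  1.27 -2.72]
-1 18 0 -0.1 [-0.92  0.46  1.23  2.22 -0.92  0.64 -2.2 ]
-1 18 0 0 [-0.13  0.41  0.22  2.18 -0.42  0.26 -2.69]
-1 18 0.9 0 [-0.98  0.33  1.26  2.12 -0.62  0.69 -2.49]
-1 18 1.84 0 [-0.83  0.47  1.22  1.75 -0.65  0.99 -2.55]
-1 18 1.7 -0.1 None
2.75 [ 0.46  0.27 -0.46  2.11  0.22  0.54 -0.14] [ 0.56 -0.09  0.14] [-0.14  0.28 -1.17] 0.4659141134301751
[[371.65   0.   323.07]
 [  0.   371.65 238.77]
 [  0.     0.     1.  ]] [[ 0.    0.96  0.26  0.07]
 [ 1.   -0.   -0.    0.  ]
 [-0.    0.26 -0.96 -0.14]
 [ 0.    0.    0.    1.  ]]
```

View pics/w1.png

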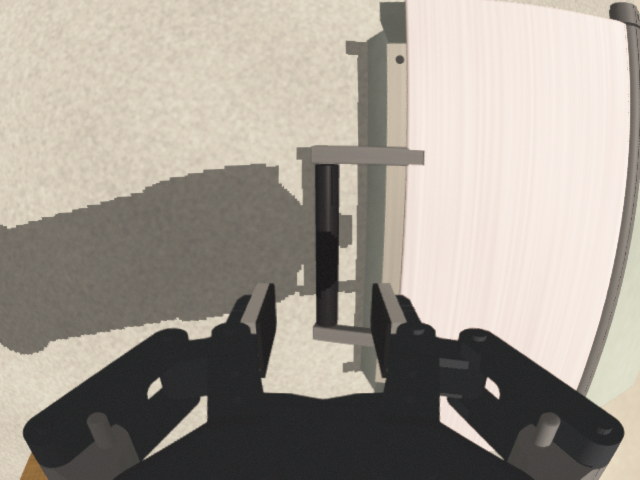

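The wrist picture shows the bar at columns 315–338, rows 163–328, between the two fingers and clear of the cover edge at column 405. I can go down and grip it.

```bash
python3 - <<'E'
from bench import *;from h import *
np.set_printoptions(precision=3,suppress=True,linewidth=150)
M=tool(np.radians(15),1)
print(move_straight(tcp(0,M),feed=.1,f_stop=15))
gripper_to(0,30)
print(get_clock(),get_tool_pos(),tcp(0,M),get_ft_force(),get_gripper_width(),get_finger_force())
for t in(.12,.25,.4):
    print(t,move_straight(tcp(t,M),feed=.08,f_stop=25),get_ft_force(),get_tool_pos()-tcp(t,M),get_gripper_width())
c=capture("side");cv2.imwrite("pics/s1.png",c["img"][130:290,180:380,::-1].repeat(3,0).repeat(3,1))
E
```

```text
False
4.2 [ 0.585 -0.091  0.055] [ 0.583 -0.091  0.054] [ 7.213 -0.739  0.54 ] 0.15168827084528685 30.767241418361664
0.12 False [8.484 0.015 0.103] [ 0.002 -0.     0.002] 0.1513654013100616
0.25 False [ 9.551 -0.035  0.245] [ 0.002 -0.     0.002] 0.15316584074193876
0.4 False [11.325 -1.021 -1.104] [ 0.002 -0.     0.002] 0.14957355350334478
```

View pics/s1.png

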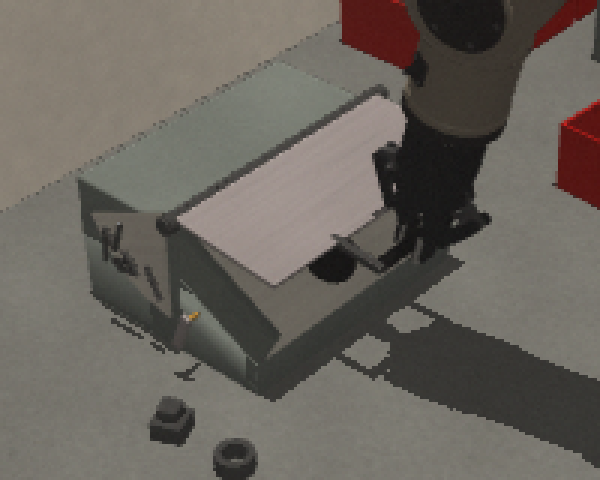

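The cover rises with the hand: the bar is held, and the selector shows under it at about (335,262) in the crop. The force says the hinge lies about 3 mm further back, so I correct for that and continue up to the stop.

```bash
sed -i 's/^H=.*/H=np.array([.737,-.0913,.162]); r=.18/' h.py; cat >> h.py <<'E'
def tof(p,M): b=p-M[:,2]*.019-H; return .524+np.arctan2(b[2],-b[0])
E
python3 - <<'E'
from bench import *;from h import *
np.set_printoptions(precision=3,suppress=True,linewidth=150)
M=tool(np.radians(15),1)
for t in list(np.arange(.55,1.5,.15)):
    move_straight(tcp(t,M),feed=.12);print(t,get_ft_force(),tof(get_tool_pos(),M))
for t in np.arange(1.5,1.95,.05):
    f=move_straight(tcp(t,M),feed=.05,f_stop=12)
    print(t,f,get_ft_force(),tof(get_tool_pos(),M),get_clock())
    if f: break
E
```

```text
0.55 [-1.72   0.725 -3.585] 0.5501914064615013
0.7000000000000001 [-3.525  0.164 -2.809] 0.6995497205423418
0.8500000000000001 [-7.236  0.126 -0.78 ] 0.8493975566780909
1.0 [-7.993 -1.53   1.129] 0.9996190605279717
1.1500000000000001 [-9.719 -0.434  3.749] 1.151362629186019
1.3000000000000003 [-9.876 -0.835  7.021] 1.303983819411128
1.4500000000000002 [-9.587 -0.617  9.848] 1.4524454473507984
1.5 False [-7.371 -1.14   8.354] 1.5006505123149503 8.55
1.55 False [-6.483 -1.114  7.973] 1.551248090700009 8.8833
1.6 False [-6.037 -1.181  8.061] 1.601800224572411 9.2167
1.6500000000000001 False [-5.271 -0.763  8.581] 1.6520869735863184 9.55
1.7000000000000002 False [-8.349 -0.378  8.102] 1.6992287603908713 9.8833
1.7500000000000002 True [-15.047   0.72   11.998] 1.7176592838456244 10.0917
```

```bash
python3 - <<'E'
from bench import *;from h import *
np.set_printoptions(precision=3,suppress=True,linewidth=150)
M=tool(np.radians(15),1)
def show(s,*a):
    p=get_tool_pos();t=tof(p,M);a_=t-.524;f=get_ft_force()
    print(s,round(t,4),f,"tan",f@[np.sin(a_),0,np.cos(a_)],get_clock(),*a)
show("0")
f=move_straight(tcp(tof(get_tool_pos(),M)+.06,M),feed=.03,f_stop=12);show("press",f)
for t in np.arange(1.66,1.40,-.03):
    move_straight(tcp(t,M),feed=.05,f_stop=None);show(round(t,2))
    tt=tof(get_tool_pos(),M);f=get_ft_force();a=tt-.524
    if t<1.58 and f@[np.sin(a),0,np.cos(a)]>6:break
E
```

```text
0 1.7177 [-15.047   0.72   11.998] tan -9.570840626307033 10.0917
press 1.7234 [-16.928   0.409  11.945] tan -11.438119328214771 10.35 True
1.66 1.6596 [-4.2   -1.017  7.783] tan -0.5273635406554399 10.7417
1.63 1.6293 [-5.417 -0.667  7.692] tan -1.3881808374938243 11.0
1.6 1.5992 [-4.848 -1.205  7.036] tan -0.9186603425597449 11.2583
1.57 1.5689 [-6.759 -1.15   8.791] tan -1.4324033605749196 11.5167
1.54 1.5386 [-6.535 -0.586  7.345] tan -1.6717317394357643 11.775
1.51 1.5081 [-7.769 -0.862  8.737] tan -1.632501164442116 12.0333
1.48 1.4846 [-2.102 -1.462  8.29 ] tan 3.028197134357508 12.2917
1.45 1.4701 [ 8.632 -2.335 12.742] tan 14.453809511065211 12.55
```

The tangential force reversed at about 1.487 rad, so the cover is resting on its stay. I back off to zero load, release, retract and look.

```bash
python3 - <<'E'
from bench import *;from h import *
import pickle
np.set_printoptions(precision=3,suppress=True,linewidth=150)
M=tool(np.radians(15),1)
move_straight(tcp(1.487,M),feed=.05);print(get_ft_force())
gripper_to(.47,30);dwell(.2);print(get_ft_force(),get_finger_force())
p=get_tool_pos();move_straight(p-M[:,2]*.09,feed=.12)
# back off to the front, look at panel from the front
p=get_tool_pos();goto(p+[-.13,0,-.02],quat(M))
dwell(.3);print(get_clock(),get_tool_pos(),get_ft_force(),get_finger_force())
d={}
for n in("side","top"): d[n]=capture(n)
p,q=get_tool_pos(),get_eef_rot();d["wrist"]=capture("wrist");d["pose"]=(p,q)
pickle.dump(d,open("c1.pkl","wb"))
cv2.imwrite("pics/w2.png",d["wrist"]["img"][:,:,::-1])
s=d["side"]["img"][130:290,180:380,::-1].repeat(2,0).repeat(2,1);t=d["top"]["img"][70:230,270:450,::-1].repeat(2,0).repeat(2,1)
cv2.imwrite("pics/st2.png",np.hstack([s,t]))
E
```

```text
[-5.638 -0.797  9.689]
[-0.073  0.339  0.368] 0.0
15.2 [ 0.486 -0.091  0.357] [ 0.673 -0.146 -0.408] 0.0
```

View pics/w2.png

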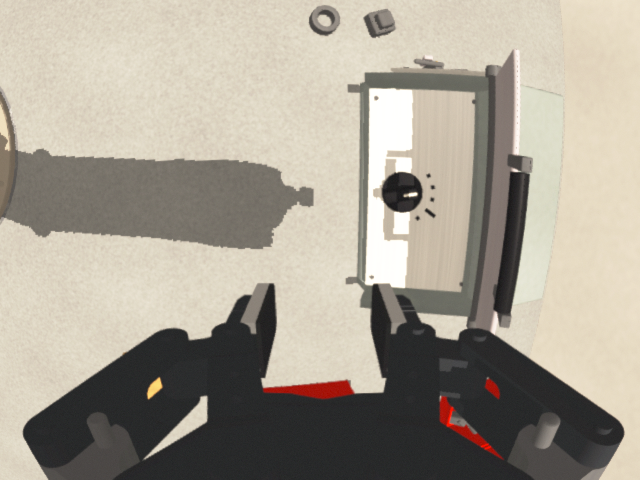

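View pics/st2.png

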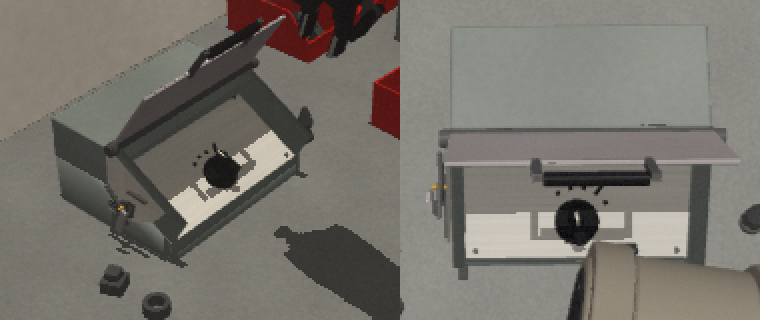

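The cover stands by itself. In the wrist view the knob is at about (402,192) with its stripe at about (410,195), and the long mark is at (430,213). Now I cast rays onto the measured panel plane.

```bash
cat > m.py <<'E'
import pickle;from h import *
np.set_printoptions(precision=4,suppress=True,linewidth=150)
n=np.array([-.5,0,.866]);up=np.array([.866,0,.5])
def wray(c,pose,uv):
    K=c["camera_matrix"];d=(np.asarray(uv,float)-K[:2,2])/K[0,0];th=np.linalg.norm(d,axis=-1,keepdims=True)
    v=np.concatenate([np.sin(th)*d/np.maximum(th,1e-9)*[1,-1],-np.cos(th)],-1)
    E=c["hand_eye"];Rw=rot(pose[1]);return pose[0]+Rw.apply(E[:3,3]),Rw.apply(v@E[:3,:3].T)
def pray(c,uv):
    K=c["camera_matrix"];d=(np.asarray(uv,float)-K[:2,2])/K[0,0]
    return c["position"],rot(c["attitude"]).apply(np.c_[d[:,0],-d[:,1],-np.ones(len(d))])
def hit(o,v,h): # plane h above panel
    p0=H-.055*n+h*n
    return o+v*(((p0-o)@n)/(v@n))[:,None]
def run(f):
    d=pickle.load(open(f,"rb"))
    for nme,(r0,r1,c0,c1) in dict(wrist=(165,220,378,426),top=(165,195,345,373),side=(200,228,278,302)).items():
        if nme not in d: continue
        c=d[nme];I=c["img"].astype(int);S=I[r0:r1,c0:c1];blk=(S.max(-1)<70).astype(np.uint8)
        k,l,st,ce=cv2.connectedComponentsWithStats(blk);j=1+st[1:,4].argmax()
        hull=cv2.convexHull(cv2.findContours((l==j).astype(np.uint8),0,2)[0][0]);
        fill=cv2.fillConvexPoly(np.zeros_like(blk),hull,1);fill=cv2.erode(fill,np.ones((3,3)))
        w=(fill>0)&(S.min(-1)>110)
        ray=(lambda uv:wray(c,d["pose"],uv)) if nme=="wrist" else (lambda uv:pray(c,uv))
        (mx,my),rad=cv2.minEnclosingCircle(hull)
        hp=hull[:,0].astype(float)+[c0,r0]
        q=hit(*ray(hp),.011);rel=np.c_[(q-H)@up,q[:,1]-H[1]].astype(np.float32)
        cc,rr=cv2.minEnclosingCircle(rel)
        ys,xs=np.nonzero(w);print(nme,"disc along,y",np.array(cc),"rad",rr,"white px",len(xs))
        if len(xs)>3:
            s=hit(*ray(np.c_[xs+c0,ys+r0]),.043);s=np.c_[(s-H)@up,s[:,1]-H[1]];sm=s.mean(0)
            print("  stripe mean",sm,"ext",s.min(0),s.max(0))
            vv=np.linalg.svd(s-sm,full_matrices=0)[2][0];vv*=np.sign(vv[0]);print("  dir ang(left+)",np.arctan2(vv[1],vv[0]),"=> selector",.6-np.arctan2(vv[1],vv[0]))
    P=cloud(d["top"]);m=P[175:198,310:340].reshape(-1,3);print("panel depth below cover",((m-H)@n).mean())
E
python3 -c "
from m import *;run('c1.pkl')
d=pickle.load(open('c1.pkl','rb'))
q=hit(*wray(d['wrist'],d['pose'],[[429,176],[433,187],[433,199],[430,213],[417,218]]),0);rel=np.c_[(q-H)@up,q[:,1]-H[1]];print(rel)
"
```

```text
wrist disc along,y [-0.106  0.001] rad 0.02607385441660881 white px 50
  stripe mean [-0.0929  0.0031] ext [-0.1013  0.0004] [-0.0857  0.0061]
  dir ang(left+) 0.22991493088718704 => selector 0.3700850691128129
top disc along,y [-0.1065  0.0008] rad 0.02787318453192711 white px 7
  stripe mean [-0.0925  0.0029] ext [-0.0972  0.0005] [-0.0878  0.0052]
  dir ang(left+) 0.2075474697190002 => selector 0.3924525302809998
side disc along,y [-0.101 -0.003] rad 0.03884356468915939 white px 3
panel depth below cover -0.05083001292884377
[[-0.0713  0.0222]
 [-0.0654  0.0082]
 [-0.0645 -0.0076]
 [-0.0674 -0.0265]
 [-0.0843 -0.0343]]
```

```bash
cat >> m.py <<'E'
Y=np.array([0,1.,0])
K0=H-.106*up+.001*Y-.033*n
def sel(s,lean=0): # tool pose on knob for selector angle s
    f=.6-s;p=np.cos(f)*up+np.sin(f)*Y;x=-p;z=-n;M=np.stack([x,np.cross(z,x),z],1)
    return R.from_rotvec([0,lean,0]).as_matrix()@M
E
python3 - <<'E'
from bench import *;from m import *
for lean in(0,np.radians(7)):
  print(K0,sel(.39))
  for s in(.39,.8,1.2,1.28):
    print(lean,s,ik(K0,quat(sel(s,lean))))
  print(ik(K0+.1*n,quat(sel(.39,lean))),ik(K0+.1*n,quat(sel(1.25,lean))),ik(np.array([.53,-.09,.2]),quat(sel(.39,lean))))
E
```

```text
[ 0.6617 -0.0903  0.0804] [[-0.847  -0.1805  0.5   ]
 [-0.2085  0.978   0.    ]
 [-0.489  -0.1042 -0.866 ]]
0 0.39 [ 0.467   0.4681 -0.4963  2.1196  1.1977  0.1922  0.7133]
0 0.8 [ 0.467   0.4681 -0.4963  2.1196  1.1977  0.1922  0.3033]
0 1.2 [ 0.467   0.4681 -0.4963  2.1196  1.1977  0.1922 -0.0967]
0 1.28 [ 0.467   0.4681 -0.4963  2.1196  1.1977  0.1922 -0.1767]
[ 0.5168  0.2455 -0.5116  2.1705  0.3932  0.2481  1.4739] [ 0.4611  0.2378 -0.4488  2.1735  0.329   0.2404  0.672 ] [ 0.4781  0.0437 -0.4112  2.2999 -0.0669  0.2798  1.912 ]
[ 0.6617 -0.0903  0.0804] [[-0.847  -0.1805  0.5   ]
 [-0.2085  0.978   0.    ]
 [-0.489  -0.1042 -0.866 ]]
0.12217304763960307 0.39 [ 0.4272  0.4758 -0.4633  2.033   0.618   0.3247  1.278 ]
0.12217304763960307 0.8 [ 0.3581  0.4625 -0.3776  2.0371  0.5102  0.3011  0.9606]
0.12217304763960307 1.2 [ 0.2904  0.4524 -0.2944  2.0412  0.396   0.2821  0.6611]
0.12217304763960307 1.28 [ 0.2869  0.4519 -0.2901  2.0414  0.3898  0.2812  0.5865]
[ 0.5149  0.276  -0.5269  2.0801  0.3003  0.4338  1.5651] [ 0.4671  0.2684 -0.4714  2.0827  0.2607  0.4276  0.7395] [ 0.5044  0.0816 -0.4548  2.2109  0.0296  0.4566  1.8151]
```

```bash
python3 - <<'E'
from bench import *;from m import *
q=quat(sel(.39))
gripper_to(.6,30)
goto(np.array([.53,-.09,.22]),q)
goto(K0+.09*n,q)
p=(get_tool_pos(),get_eef_rot());c=capture("wrist");cv2.imwrite("pics/w3.png",c["img"][:,:,::-1])
print(get_clock(),get_tool_pos(),get_qpos(),get_ft_force())
E
```

```text
17.8083 [ 0.6164 -0.0903  0.1583] [ 0.3438  0.2465 -0.321   2.1766  0.2424  0.2132  1.6094] [ 0.9315 -0.5269 -0.032 ]
```

View pics/w3.png

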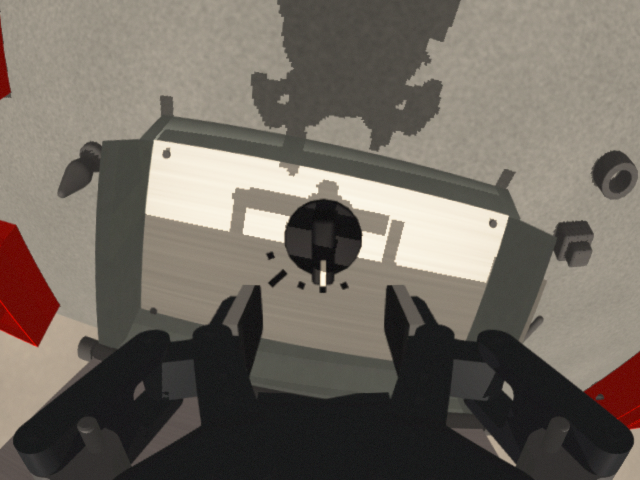

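The knob's bar is upright at column 323, midway between the fingers, and its stripe is at the second dot (323,288). The orientation and centring are right, so I descend, pinch and turn.

```bash
python3 - <<'E'
from bench import *;from m import *
print(move_straight(K0,feed=.06,f_stop=8),get_tool_pos()-K0,get_ft_force())
gripper_to(0,30)
print(get_clock(),get_gripper_width(),get_finger_force(),get_ft_force(),get_moment(),get_qpos())
if .12<get_gripper_width()<.22:
    q=np.array(get_qpos())
    for dq in(.3,.6,.83):
        q2=q.copy();q2[6]-=dq;move_joints(q2);print(dq,get_ft_force(),get_moment(),get_clock())
    dwell(.2)
    gripper_to(.6,30);dwell(.2)
    p=get_tool_pos();move_straight(p+.09*n,feed=.08)
    P=(get_tool_pos(),get_eef_rot());c=capture("wrist");cv2.imwrite("pics/w4.png",c["img"][:,:,::-1]);print(get_clock(),get_ft_force())
E
```

```text
False [0.     0.0001 0.0001] [ 0.3557  0.0422 -0.5889]
19.875 0.1617613869622301 32.330331802368164 [-3.9003  0.4096  5.4331] [0.2688 0.8689 0.1589] [ 0.4092  0.4556 -0.4264  2.1232  1.1373  0.1623  0.7599]
0.3 [-0.2234 -0.132   0.5918] [-0.0611  0.6605 -0.0169] 20.275
0.6 [-1.6197 -0.4516  1.2506] [-0.1291  0.7276 -0.0669] 20.675
0.83 [-2.6308 -1.4932  3.2749] [-0.3619  0.8926 -0.1384] 21.0167
23.1917 [ 0.0307 -0.3744  0.308 ]
```

View pics/w4.png

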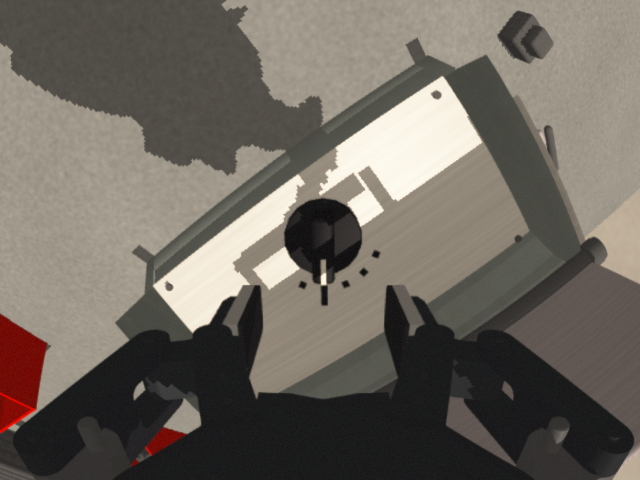

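The stripe (323,270) points exactly at the long mark (323,295). Back to the bar now: grip it, press to the stop and lower.

```bash
python3 - <<'E'
from bench import *;from m import *
M=tool(np.radians(15),1)
def tanf():
    p=get_tool_pos();t=tof(p,M);a=t-.524;f=get_ft_force();return t,f@[np.sin(a),0,np.cos(a)],f
move_straight(np.array([.53,-.09,.22]),feed=.12)
goto(np.array([.486,-.091,.37]),quat(M))
gripper_to(.47,30)
goto(tcp(1.487,M,-.09),quat(M))
print(get_clock(),move_straight(tcp(1.487,M),feed=.08,f_stop=10),get_ft_force())
gripper_to(0,30);print(get_gripper_width(),get_finger_force(),tanf())
for t in np.arange(1.53,1.95,.05):
    f=move_straight(tcp(t,M),feed=.05,f_stop=13);print(f,*tanf(),get_clock())
    if f:break
f=move_straight(tcp(tof(get_tool_pos(),M)+.08,M),feed=.03,f_stop=12);print(f,*tanf(),get_clock())
E
```

```text
26.2833 False [0.2108 0.2957 0.3679]
0.15324434338568968 29.265071153640747 (np.float64(1.4889508491347963), np.float64(0.0070598292392893905), array([-2.6081, -0.8446,  3.7773]))
False 1.5301410317382649 -1.4440647005566996 [-6.2668 -0.6692  7.1945] 28.2167
False 1.5797154224001493 -1.2566540879824666 [-5.6156 -0.9258  7.3697] 28.55
False 1.6296491642908457 -1.7724009864667214 [-5.5024 -0.2834  7.0123] 28.8833
False 1.6796326035189209 -0.9825081477686133 [-4.5899 -0.9594  7.9771] 29.2167
False 1.7249515279842766 -5.743642131288289 [-9.5016 -1.4986  8.6189] 29.55
True 1.745699092237507 -14.672589710740073 [-21.8502  -1.5628  17.131 ] 29.7667
True 1.7552079504785754 -18.12384792293491 [-25.6353  -1.983   18.1551] 30.0667
```

Stop reached at about 1.745, which is 0.03 higher as expected. Now I lower it, watching the tangential force in case the stay catches.

```bash
python3 - <<'E'
from bench import *;from m import *
M=tool(np.radians(15),1)
def tanf():
    p=get_tool_pos();t=tof(p,M);a=t-.524;f=get_ft_force();return round(t,4),f@[np.sin(a),0,np.cos(a)],f
ok=True
for t in list(np.arange(1.7,1.3,-.05)):
    move_straight(tcp(t,M),feed=.05);r_=tanf();print(*r_)
    if r_[1]>8: ok=False;print("caught");break
if ok:
    for t in list(np.arange(1.2,.2,-.14)):
        move_straight(tcp(t,M),feed=.09);print(*tanf())
    for t in(.14,.06):
        move_straight(tcp(t,M),feed=.05);print(*tanf(),get_gripper_width())
print(get_clock())
E
```

```text
1.6969 -1.0030193051694176 [-3.8223 -0.1421  6.5058]
1.6465 -0.5412529493793371 [-3.8574  0.0646  6.7707]
1.5961 -1.2548921267422104 [-5.5658 -0.5921  7.5955]
1.5453 -0.17452944711946963 [-4.7222 -0.7537  7.376 ]
1.4945 -1.2986522180722613 [-6.549  -0.4192  7.268 ]
1.4433 -1.4590651372903127 [-7.6123 -0.2869  7.5769]
1.3923 -2.645565720878855 [-9.4399  0.1781  7.0563]
1.3413 -2.9153552749630336 [-8.6221 -0.2469  4.929 ]
1.1958 -1.3854297691958384 [-8.6508 -0.6945  5.1096]
1.0579 -2.3628511687997067 [-11.1793   0.7501   3.8643]
0.9187 -3.1525460968137615 [-12.9246  -0.2853   1.969 ]
0.779 -2.3288888320143895 [-12.4957  -0.0304   0.8512]
0.6392 -3.262594931287003 [-12.8365  -0.7931  -1.7996]
0.4996 -3.466212140984736 [-11.2577  -0.2499  -3.7422]
0.3592 -2.957778500288728 [-10.8749  -0.1659  -4.8073]
0.2191 -3.3170713746950504 [-10.1471   0.372   -6.671 ]
0.1397 -3.8479263174479295 [-10.5085   0.4954  -8.4002] 0.1515160826741251
0.0596 -3.4572110846980912 [-9.6485  1.1005 -8.6999] 0.14968738580489094
37.15
```

```bash
python3 - <<'E'
from bench import *;from m import *
import pickle
M=tool(np.radians(15),1)
def tanf():
    p=get_tool_pos();t=tof(p,M);a=t-.524;f=get_ft_force();return round(t,4),f@[np.sin(a),0,np.cos(a)],f
for t in(.04,.02,0.,-.015,-.03,-.045,-.06):
    move_straight(tcp(t,M),feed=.03);r_=tanf();print(*r_)
    if r_[1]>5:break
gripper_to(.47,30);dwell(.2);print(get_ft_force(),get_finger_force())
p=get_tool_pos();move_straight(p-M[:,2]*.1,feed=.08)
p=get_tool_pos();goto(p+[-.1,0,.1],quat(M));dwell(.3)
d={n:capture(n) for n in("top","side")}
s=d["side"]["img"][130:290,180:380,::-1].repeat(2,0).repeat(2,1);t=d["top"]["img"][70:230,270:450,::-1].repeat(2,0).repeat(2,1)
cv2.imwrite("pics/st5.png",np.hstack([s,t]))
c0=cloud(pickle.load(open("c0.pkl","rb"))["top"]);c1=cloud(d["top"])
for m in((145,195,305,330),(145,160,305,420)):
    s_=np.s_[m[0]:m[1],m[2]:m[3]];print("plate dz",np.median(c1[s_][...,2]-c0[s_][...,2]))
s_=np.s_[185:195,302:330];print("front edge dz",np.median(c1[s_][...,2]-c0[s_][...,2]))
print(get_clock(),get_ft_force(),get_finger_force())
E
```

```text
0.0399 -1.8123663544867668 [-9.353   0.492  -6.9653]
0.02 -1.4283320748536161 [-9.8312  0.219  -7.053 ]
0.0015 3.7252695395595494 [-12.8327   0.6452  -3.0915]
-0.0104 24.054246821791708 [-24.0839   2.725   13.697 ]
[ 0.1649  0.394  -0.1907] 0.0
plate dz 4.45492072660425e-05
plate dz -8.498674834767073e-06
front edge dz 2.929871683110541e-05
41.35 [ 0.4964  0.5894 -0.1157] 0.0
```

View pics/st5.png

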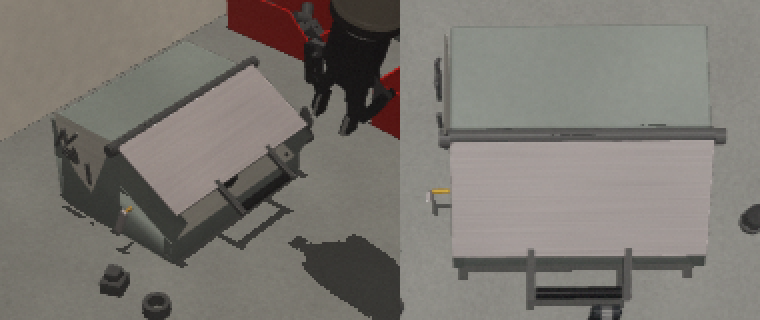

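The cover is shut, with no change in height from the start. The hand is clear and the shoe and collar stand where they were.

```bash
python3 -c "
from bench import *
print(sign_off(),get_clock())"
```

```text
the job is handed in; nothing more can be done
the job is handed in; nothing more can be done
```

The job is handed in: the cover was locked up on its stay, the selector turned to the long mark, and the cover freed and lowered fully shut under grip, finishing at about 41 of 72 s with the hand clear; the sign-off gave no verdict.

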